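Swipe the hob's heat strip up to full

ROBOT

A 6-joint arm with a two-finger parallel gripper is mounted at the origin on the work surface. World frame = base frame: x ahead of the robot, y to its left, z up, the work surface at z = 0. Lengths are in m, angles in degrees, forces in N, time in s.
With the tool pointing down it reaches from about 0.35 to 0.875 m from the base axis. Payload 4.2 kg.
Tool frame: the origin (TCP) lies on the centre line of the jaws, within the pads' length; the fingertips stand 11 mm ahead of it and the grasp point (between the pads) lies 8 mm behind it; z points along the fingers, y is the line along which they close (so a half turn about z gives the same grasp; the last joint's range is limited). The gripper opens to 87 mm and grips with 3 to 60 N. Pads are 19 mm wide; open, the fingers measure 117 mm over their backs; the gripper's body (75 mm by 190 mm) begins 51 mm behind the grasp point.
Start: joints at [80.478, 22.042, 0.453, 0, -68.411, -14.817], TCP at [0.258, 0.569, 0.234] pointing down, gripper open.
Joint ranges: [-179.83, 179.83], [-69.29, 118.12], [-61.27, 80.66], [-181.25, 117.63], [-171.15, -9.14], [-177.46, 177.46]. Speed limits (degrees/s): [159.86, 159.86, 180, 180, 180, 180].

INTERFACE

Orientations are given as a 3x3 rotation matrix whose columns are the frame's x, y, z axes.
In Python, from station import r gives the robot as it stands.
- The arm moves only by the tool servo_tool, never from a script. Its argument "commands" is a list that holds one entry, the list of rows, each a list of 7 numbers: the closure, from 0 (fully open) to 1 (shut), then the shift along the tool's x, y, z in mm, then the turn, a rotation vector about the tool's x, y, z in rad. In form: [[[claw, x, y, z, ax, ay, az], ...]]. A call has exactly 5 rows; each row is the pose to reach, as a shift and turn from the pose commanded when the call began, along the tool's axes at that moment; what a row does not reach only later rows make up. A row lasts 1/10 s, in which the tool goes at most 50 mm and 8.59 degrees, less where a joint would pass 70% of its speed; a pose out of reach is approached as far as the arm can. A call with a gripper value outside its range is refused whole. The fingers move at their own pace and stop on an object; the grip force is fixed at half the most. Time passes only in rows, so rows that repeat a pose let the fingers close, or fill a call up. It gives the time, the measured TCP pose, the force, the opening and the grip force at its end, in the units of the state.
- r.sense(): the state, without advancing time (a new reading comes with each control period).
- r.capture(name): name is "scene" or "top"; returns a dict with "pixels" (400x640x3 uint8, red, green, blue), "camera_matrix" (3x3 intrinsics, pixels), "R" (3x3) and "t" (3): a world point X has camera coordinates R X + t. Camera axes: x right, y down, z forward; pixel columns grow to the right and rows downward; lengths in m; the calibration is good to about 2 mm. A picture is of the moment at which its call begins. There is no depth.
- r.finish_job(): hands the job in; it is judged then, once.
The state is a dict: "time_s": time; "joints": joint angles; "joint_velocities": joint speeds; "effort": joint torques, N m; "tcp_pos": TCP position; "ee_rot": TCP orientation; "wrist_force": force on the tool from outside, world axes, zero at the start; "moment": the same for the moment, N m; "gripper_width": opening from 0.0 (shut) to 1.0 (fully open); "gripper_force": force on a finger pad.
Only numpy, scipy, OpenCV 4.12 (cv2) and the standard library are available. Lean on these libraries where they do the work, as an engineer would, in place of code of your own. Each camera call takes 0.05 s, during which the arm holds its last target. There are 200 camera calls.

TASK

Turn the induction hob up to full: run your fingertips lightly along its curved white heat strip, keeping it gently pressed down all the way, from the smallest (blue) spot over every coloured spot in turn to the largest (red) one, and finish there, still holding the red spot gently pressed when the program ends. Do not touch the lock and timer keys on the glass, do not press hard, and leave the pan and everything else where it stands, grasping and lifting nothing.

Things in the scene. Friction and masses are not known exactly. Their poses are not given: they have to be found in the camera images.
- hob: induction hob fixed on the worktop: steel box, black glass top, 360 (x) x 300 (y) x 60 mm high. Origin: centre of its underside; x points from its front edge (nearest the robot) to its back, z up. On the front of the glass lies the white raised heat strip: an arc of radius 125 mm bulging to the front, 30 mm wide, flat top 10 mm above the glass.
- strip (a joint): how far the heat strip is pressed down, in m: 0 at rest, 0.009 at its stop. The strip moves as one piece, straight down, wherever it is pressed: it starts to sink at about 1.5 N, reaches the stop at about 6 N, and springs back when released. The five bumps ride on it.
- dot1 (a point): blue bump number 1 of 5 along the heat strip, a smooth dome 1.5 mm high and 9 mm wide inside a flat blue spot 12 mm across (the smallest spot, lowest heat, at the left end seen from the robot). The point is the top of the dome, 11.5 mm above the glass with the strip at rest; axes as the hob's. Neighbouring bumps are 46 mm apart along the arc, with the flat of the strip, 1.5 mm lower, between them.
- dot2 (a point): green bump number 2 of 5 along the heat strip, a smooth dome 1.5 mm high and 9 mm wide inside a flat green spot 15 mm across. The point is the top of the dome, 11.5 mm above the glass with the strip at rest; axes as the hob's. Neighbouring bumps are 46 mm apart along the arc, with the flat of the strip, 1.5 mm lower, between them.
- dot3 (a point): yellow bump number 3 of 5 along the heat strip, a smooth dome 1.5 mm high and 9 mm wide inside a flat yellow spot 19 mm across. The point is the top of the dome, 11.5 mm above the glass with the strip at rest; axes as the hob's. Neighbouring bumps are 46 mm apart along the arc, with the flat of the strip, 1.5 mm lower, between them.
- dot4 (a point): orange bump number 4 of 5 along the heat strip, a smooth dome 1.5 mm high and 9 mm wide inside a flat orange spot 22 mm across. The point is the top of the dome, 11.5 mm above the glass with the strip at rest; axes as the hob's. Neighbouring bumps are 46 mm apart along the arc, with the flat of the strip, 1.5 mm lower, between them.
- dot5 (a point): red bump number 5 of 5 along the heat strip, a smooth dome 1.5 mm high and 9 mm wide inside a flat red spot 26 mm across (the largest spot, highest heat, at the right end seen from the robot). The point is the top of the dome, 11.5 mm above the glass with the strip at rest; axes as the hob's. Neighbouring bumps are 46 mm apart along the arc, with the flat of the strip, 1.5 mm lower, between them.
- key_lock: grey round lock key, 26 mm across, 2 mm high, on the glass in the hob's front left corner, 61 mm from bump 1; origin at its underside. Not to be touched.
- key_timer: brass-coloured round timer key, 26 mm across, 2 mm high, on the glass in the hob's front right corner, 61 mm from bump 5; origin at its underside. Not to be touched.
- pan: loose dark frying pan on the cooking zone behind the strip: 190 mm across, 42 mm high, about 0.6 to 1 kg, with a black handle reaching 240 mm from its centre along its x axis, up to 54 mm above the glass, roughly towards the back of the hob. Origin: centre of its underside. Leave it.
- salt: loose glass salt jar with steel cap, 40 mm across, 85 mm high, left of the hob; origin at its underside. Leave it.
- pepper: loose dark wooden pepper mill, 48 mm across, 112 mm high, left of the hob; origin at its underside. Leave it.
- bowl: loose white bowl, 100 mm across, 40 mm high, left of the hob; origin at its underside. Leave it.
- mug: loose blue mug, 80 mm across, 90 mm high, right of the hob; origin at its underside. Leave it.
- spatula: loose spatula with a black blade and dark wooden handle, lying right of the hob, handle to its own -x; origin on its underside. Leave it.

How it is judged (in metres and radians):
On the way, in this order (a step that is already met when the one before it is completed fails the run):
1. a fingertip touches the first (smallest, blue) bump and presses the strip (contact force between the fingers and bump1 above 0.3 N and value of joint strip above 0.0005 m), for 0.05 s.
2. the fingertips bear on the flat of the strip between the blue and green bumps, clear of every bump (contact force between the fingers and hob above 0.3 N and value of joint strip above 0.0002 m and contact force between the fingers and bump1 below 0.02 N and contact force between the fingers and bump2 below 0.02 N and contact force between the fingers and bump3 below 0.02 N and contact force between the fingers and bump4 below 0.02 N and contact force between the fingers and bump5 below 0.02 N), for 0.02 s.
3. a fingertip touches the second (green) bump and presses the strip (contact force between the fingers and bump2 above 0.3 N and value of joint strip above 0.0005 m), for 0.05 s.
4. the fingertips bear on the flat of the strip between the green and yellow bumps, clear of every bump (all of step 2), for 0.02 s.
5. a fingertip touches the third (yellow) bump and presses the strip (contact force between the fingers and bump3 above 0.3 N and value of joint strip above 0.0005 m), for 0.05 s.
6. the fingertips bear on the flat of the strip between the yellow and orange bumps, clear of every bump (all of step 4), for 0.02 s.
7. a fingertip touches the fourth (orange) bump and presses the strip (contact force between the fingers and bump4 above 0.3 N and value of joint strip above 0.0005 m), for 0.05 s.
8. the fingertips bear on the flat of the strip between the orange and red bumps, clear of every bump (all of step 6), for 0.02 s.
9. a fingertip touches the last (largest, red) bump and presses the strip (contact force between the fingers and bump5 above 0.3 N and value of joint strip above 0.0005 m), for 0.05 s.
At the end, for the whole second after the job is handed in: The fingers still rest on the red bump (contact above 0.3 N, and below 15 N on the whole hob) with the strip pressed more than 0.5 mm, and every loose thing is within 25 mm of where it started (all of step 9 and contact force between the fingers and hob below 15 N and distance of each of pan, salt, pepper, mug, spatula, bowl from where it was at the start of the episode below 0.025 m); the arm keeps its last pose, push and grip.
It fails at once if the robot presses on the hob with more than 15 N (contact force between any of the fingers, the arm and hob above 15 N).
It fails at once if the lock or timer key is touched (contact force between any of the fingers, the arm and key_lock above 0.5 N or contact force between any of the fingers, the arm and key_timer above 0.5 N).
It fails at once if a loose thing is pushed or lifted more than 25 mm from its place (distance of any of pan, salt, pepper, mug, spatula, bowl from where it was at the start of the episode above 0.025 m).
It also fails if it takes over 38 s, if anything falls off the work surface, if the arm or the gripper's body presses on something with over 40 N, if the wrist force passes 120 N, or if a joint passes its speed limit or range.

## Working session

There is one attempt and no reset: what is moved stays moved. The work goes in short steps, Python scripts to look and compute and a tool call to move; the robot and the scene stay as the last step left them, time stands still between calls to the robot, and variables do not carry over. Pictures are saved under pics/ and viewed, at most 10 in all, crops included, and the job is handed in when it is done.

Besides the shell and the picture viewer there is one more tool, called after "Emit:" as name([rows], argument=value, ...), one row to a line, values as JSON. servo_tool: Moves the arm, as the interface text tells. Its arguments: {"type":"object","properties":{"commands":{"type":"array","items":{"type":"array","items":{"type":"array","items":{"type":"number"}}}}},"required":["commands"]}

```bash
mkdir -p pics; python3 - <<'E'
from station import r
import cv2,pickle
d={}
for n in("scene","top"):
    c=r.capture(n);d[n]=c
    cv2.imwrite(f"pics/{n}.png",cv2.cvtColor(c["pixels"],cv2.COLOR_RGB2BGR))
    print(n,c["camera_matrix"],c["R"],c["t"])
pickle.dump(d,open("d.pkl","wb"))
print(r.sense())
E
```

```text
scene [[371.97664021   0.         317.44007483]
 [  0.         371.97664021 193.55535072]
 [  0.           0.           1.        ]] [[-0.28093568  0.95970441 -0.00652533]
 [ 0.66487597  0.18971789 -0.72245904]
 [-0.69210916 -0.20730306 -0.69138293]] [ 0.13010753 -0.35028133  1.53243041]
top [[480.82943314   0.         318.4498966 ]
 [  0.         480.82943314 205.97056656]
 [  0.           0.           1.        ]] [[-0.00547198 -0.99997192 -0.00511957]
 [-0.98752819  0.00620932 -0.1573198 ]
 [ 0.15734717  0.00419487 -0.98753444]] [0.03657551 0.60591597 1.12528135]
{'time_s': 0.1, 'joints': array([ 8.04775179e+01,  2.20852506e+01,  3.88601356e-01, -2.54511697e-02,
       -6.84113338e+01, -1.48193677e+01]), 'joint_velocities': array([-0.05245634, -0.10424316,  0.15586068,  0.07790959,  0.00130648,
        0.0562238 ]), 'effort': array([-4.80111376e-04, -3.91685951e+01,  1.87936503e+01,  4.23188925e+00,
        1.34841318e-02, -7.37070923e-05]), 'tcp_pos': array([0.25735529, 0.56899333, 0.23258705]), 'ee_rot': array([[ 9.11034946e-01, -4.12328522e-01, -7.19136081e-04],
       [-4.12329140e-01, -9.11033191e-01, -1.79032474e-03],
       [ 8.30451148e-05,  1.92756917e-03, -9.99998139e-01]]), 'wrist_force': array([-0.319712  ,  0.03041862, -0.12805317]), 'moment': array([-0.03410787, -0.02287454, -0.0560568 ]), 'gripper_force': 0.0, 'gripper_width': 0.9976346451509438}
```

View pics/top.png

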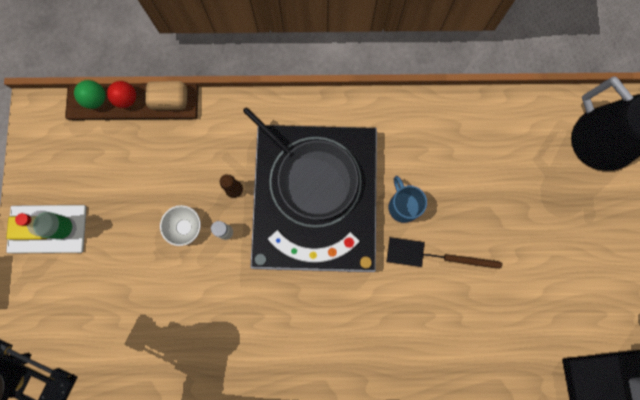

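View pics/scene.png

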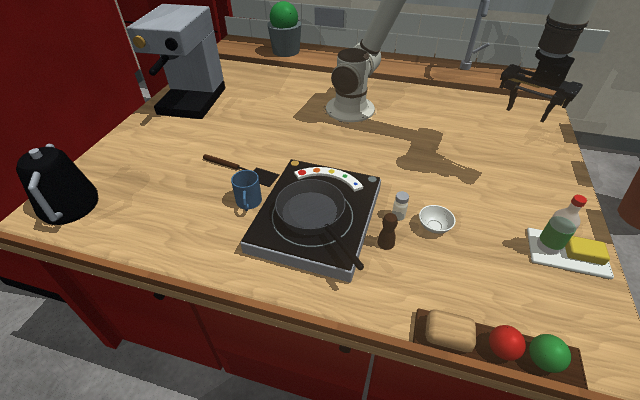

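The top view shows the hob at cols 252-377, rows 127-270. The dots run from blue (278,240) to red (349,242), and the pan is close behind the strip at about (317,182). Next I'll measure the dots.

```bash
cat > h.py <<'E'
import numpy as np,cv2
def ray(c,u,v,z):
    R,t,K=c["R"],c["t"],c["camera_matrix"]
    o=-R.T@t; d=R.T@np.linalg.solve(K,[u,v,1]); return o+d*(z-o[2])/d[2]
E
python3 - <<'E'
import pickle,numpy as np,cv2
from h import ray
d=pickle.load(open("d.pkl","rb"))
rng={"blue":(100,130),"green":(40,90),"yellow":(22,32),"orange":(8,18),"red":(170,190)}
box={"scene":(285,160,370,195),"top":(265,225,362,265)}
th=(np.arange(5)-2)*46/125
M=np.c_[-125*np.cos(th),-125*np.sin(th)]*-1e-3
M=np.c_[-.125*np.cos(th),-.125*np.sin(th)] # x back,y left ; dot1 left
M[:,1]=-.125*np.sin(th)
for n,c in d.items():
    x0,y0,x1,y1=box[n]
    hsv=cv2.cvtColor(c["pixels"],cv2.COLOR_RGB2HSV)[y0:y1,x0:x1].astype(int)
    P=[]
    for k,(a,b) in rng.items():
        h=hsv[...,0]; h=np.where(h<5,h+180,h) if k=="red" else h
        w=np.where((h>=a)&(h<=b)&(hsv[...,2]>70)&(hsv[...,1]>70),hsv[...,1],0).astype(np.uint8)
        nn,l,s,ce=cv2.connectedComponentsWithStats((w>0).astype(np.uint8))
        if nn<2: print(n,k,"none");continue
        i=1+np.argmax(s[1:,4]); m=cv2.moments(np.where(l==i,w,0).astype(np.uint8))
        u,v=m["m10"]/m["m00"]+x0,m["m01"]/m["m00"]+y0
        p=ray(c,u,v,.0705);P.append(p[:2]);print(n,k,s[i,4],np.round([u,v],1),p.round(4))
    P=np.array(P)
    if len(P)==5:
        a=M-M.mean(0);b=P-P.mean(0)
        an=np.arctan2((a[:,0]*b[:,1]-a[:,1]*b[:,0]).sum(),(a*b).sum())
        R=np.array([[np.cos(an),-np.sin(an)],[np.sin(an),np.cos(an)]])
        C=P.mean(0)-R@M.mean(0);F=M@R.T+C
        print("yaw",np.degrees(an),"centre",C,"\nfit",F.round(4),"\nres mm",((P-F)*1e3).round(1))
c=d["top"];print([ray(c,u,v,.06).round(3) for u,v in((260,260),(366,263),(316,226))])
E
```

```text
scene blue 9 [355.2 183.4] [0.5205 0.1331 0.0705]
scene green 12 [344.4 175.7] [0.4954 0.0945 0.0705]
scene yellow 23 [331.1 170.9] [0.4849 0.0503 0.0705]
scene orange 581 [344.  164.7] [0.4451 0.0815 0.0705]
scene red 36 [301.5 172. ] [ 0.5147 -0.0351  0.0705]
yaw -11.974015342723426 centre [0.59845582 0.04231251] 
fit [[ 0.5252  0.1436]
 [ 0.4937  0.1105]
 [ 0.4762  0.0682]
 [ 0.475   0.0225]
 [ 0.4904 -0.0206]] 
res mm [[ -4.7 -10.5]
 [  1.7 -16. ]
 [  8.7 -17.9]
 [-30.   58.9]
 [ 24.3 -14.5]]
top blue 16 [277.6 240.2] [0.5211 0.13   0.0705]
top green 24 [293.7 250.7] [0.496  0.0918 0.0705]
top yellow 48 [312.7 254.8] [0.4863 0.0472 0.0705]
top orange 67 [331.9 251.8] [0.4929 0.0019 0.0705]
top red 91 [348.6 242.2] [ 0.5155 -0.0379  0.0705]
yaw -1.92211156577416 centre [0.61098395 0.0429396 ] 
fit [[ 0.5212  0.1299]
 [ 0.4959  0.0918]
 [ 0.4861  0.0471]
 [ 0.4929  0.0019]
 [ 0.5156 -0.0378]] 
res mm [[-0.1  0. ]
 [ 0.   0. ]
 [ 0.2  0.1]
 [-0.  -0. ]
 [-0.1 -0.1]]
[array([0.475, 0.172, 0.06 ]), array([ 0.467, -0.079,  0.06 ]), array([0.556, 0.039, 0.06 ])]
```

```bash
cat >> h.py <<'E'
from scipy.spatial.transform import Rotation as Ro
C=np.array([.6109,.0443]);YAW=np.radians(-1.92)
def arc(i):  # i = dot number 1..5 (real): xy and travel yaw
    th=(i-3)*46/125+YAW
    return C+.125*np.array([-np.cos(th),-np.sin(th)]), np.arctan2(-np.cos(th),np.sin(th))
def goal(s,i,z):
    p,y=arc(i);G=np.array([[np.cos(y),np.sin(y),0],[np.sin(y),-np.cos(y),0],[0,0,-1]]) # columns x,y,z
    R=s["ee_rot"];sh=R.T@(np.r_[p,z]-s["tcp_pos"])*1e3
    return sh.round(1),Ro.from_matrix(R.T@G).as_rotvec().round(3)
def rep(i,z):
    from station import r
    s=r.sense();print(s["time_s"],s["tcp_pos"].round(4),s["joints"].round(1),"F",s["wrist_force"].round(2),"w",s["gripper_width"]);print(i,goal(s,i,z))
E
python3 -c "
from h import *
rep(1,.15)"
```

```text
0.1 [0.2574 0.569  0.2326] [ 80.5  22.1   0.4  -0.  -68.4 -14.8] F [-0.32  0.03 -0.13] w 0.9976346451509438
1 (array([420.8, 289.9,  83.2]), array([ 1.000e-03, -2.000e-03,  1.915e+00]))
```

Emit:
servo_tool([
  [[1,40,28,0,0,0,0.14],[1,80,56,0,0,0,0.28],[1,120,83,0,0,0,0.42],[1,160,110,0,0,0,0.56],[1,200,138,0,0,0,0.7]],
])

```text
time_s: 0.6
tcp_pos: [0.3834, 0.3594, 0.2332]
ee_rot: [[0.427, -0.904, -0.0], [-0.904, -0.427, -0.0], [0.0, 0.001, -1.0]]
wrist_force: [0.8, -0.1, 0.0]
gripper_width: 0.629
gripper_force: 0.0
```

```bash
python3 -c "
from h import *
rep(1,.15)"
```

```text
0.6 [0.3834 0.3594 0.2332] [ 60.9  12.4 -13.4  -0.  -64.2 -35.6] F [ 0.8  -0.08  0.01] w 0.6287352586598994
1 (array([265.1, -27.3,  83.3]), array([ 0.00e+00, -1.00e-03,  1.21e+00]))
```

Emit:
servo_tool([
  [[1,36,-4,0,0,0,0.14],[1,72,-8,0,0,0,0.28],[1,108,-12,0,0,0,0.42],[1,144,-16,10,0,0,0.56],[1,180,-19,20,0,0,0.7]],
])

```text
time_s: 1.1
tcp_pos: [0.4782, 0.2057, 0.2133]
ee_rot: [[-0.257, -0.966, 0.0], [-0.966, 0.257, 0.0], [-0.0, -0.0, -1.0]]
wrist_force: [-0.2, 0.4, 0.4]
gripper_width: 0.173
gripper_force: 0.0
```

```bash
python3 -c "
from h import *
rep(1,.12)"
```

```text
1.1 [0.4782 0.2057 0.2133] [ 41.1  12.8 -15.9  -0.  -61.3 -56. ] F [-0.15  0.41  0.36] w 0.1731674789659112
1 (array([ 61. , -60.6,  93.3]), array([0.  , 0.  , 0.51]))
```

Emit:
servo_tool([
  [[1,15,-15,12,0,0,0.13],[1,30,-30,30,0,0,0.26],[1,45,-45,50,0,0,0.39],[1,61,-61,75,0,0,0.51],[1,61,-61,93,0,0,0.51]],
])

```text
time_s: 1.6
tcp_pos: [0.5214, 0.1305, 0.1186]
ee_rot: [[-0.696, -0.718, -0.002], [-0.718, 0.696, -0.001], [0.002, 0.001, -1.0]]
wrist_force: [0.1, 0.4, -0.4]
gripper_width: 0.007
gripper_force: 0.0
```

Emit:
servo_tool([
  [[1,0,0,0,0,0,0],[1,0,0,4,0,0,0],[1,0,0,8,0,0,0],[1,0,0,10,0,0,0],[1,0,0,10,0,0,0]],
])

```text
time_s: 2.1
tcp_pos: [0.5214, 0.1331, 0.1109]
ee_rot: [[-0.691, -0.723, 0.001], [-0.723, 0.691, 0.0], [-0.001, -0.0, -1.0]]
wrist_force: [0.2, -0.7, -1.3]
gripper_width: 0.007
gripper_force: 0.0
```

```bash
python3 - <<'E'
from h import *
rep(1,.0825)
from station import r
a=r.capture("top")["pixels"][200:290,240:390];b=r.capture("scene")["pixels"][110:210,270:420]
a=cv2.resize(a,None,fx=4,fy=4,interpolation=2);b=cv2.resize(b,(600,400),interpolation=2)[:240] if 0 else cv2.resize(b,(360,240),interpolation=2)
o=np.zeros((600,600,3),np.uint8);o[:360,:600]=a;o[360:,:360]=b
cv2.imwrite("pics/a.png",o[:,:,::-1])
E
```

```text
2.1 [0.5214 0.1331 0.1109] [ 31.6  20.8 -21.3  -0.  -47.9 -75.3] F [ 0.18 -0.68 -1.25] w 0.007018383337066614
1 (array([ 1.5, -1.1, 28.4]), array([-0.   ,  0.001,  0.006]))
```

View pics/a.png

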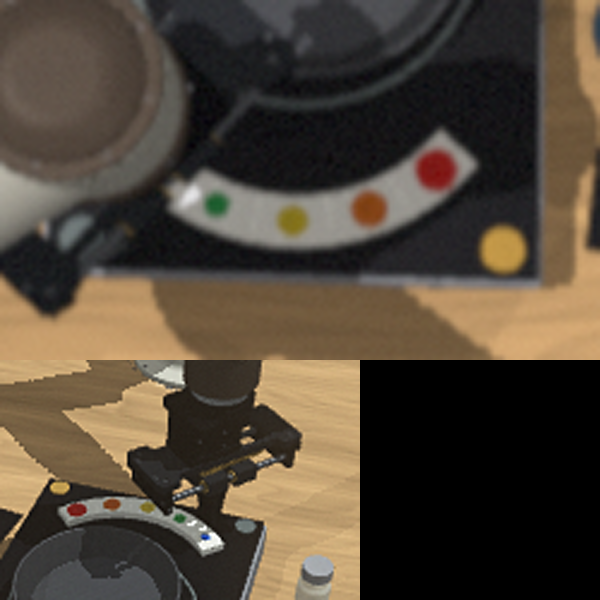

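The picture shows the closed gripper hovering above the blue end, clear of the pan and both keys. The timer key is at crop (503,250). Now I'll come down.

Emit:
servo_tool([
  [[1,1,-1,8,0,0,0],[1,1,-1,16,0,0,0],[1,1,-1,21,0,0,0],[1,1,-1,23,0,0,0],[1,1,-1,23,0,0,0]],
])

```text
time_s: 2.7
tcp_pos: [0.5212, 0.1311, 0.0869]
ee_rot: [[-0.692, -0.722, -0.001], [-0.722, 0.692, -0.001], [0.001, 0.0, -1.0]]
wrist_force: [0.7, 0.4, -0.3]
gripper_width: 0.004
gripper_force: 0.0
```

```bash
python3 - <<'E'
from h import *
from station import r
rep(1,.0825)
for k in range(3):
    b=r.capture("scene");s=r.sense();print(s["tcp_pos"].round(4),s["wrist_force"].round(2))
b=cv2.resize(b["pixels"][130:210,280:400],(720,480),interpolation=2)
cv2.imwrite("pics/b.png",b[:,:,::-1])
E
```

```text
2.7 [0.5212 0.1311 0.0869] [ 31.4  22.6 -22.7   0.  -44.8 -75.2] F [ 0.69  0.4  -0.3 ] w 0.004236366320083463
1 (array([-0. ,  0.2,  4.4]), array([ 0.   , -0.001,  0.006]))
[0.5214 0.1313 0.0873] [ 0.17 -0.09 -0.32]
[0.5216 0.1313 0.0876] [ 0.29 -0.69  0.41]
[0.5216 0.1314 0.0877] [ 0.7  -0.15  0.56]
```

View pics/b.png

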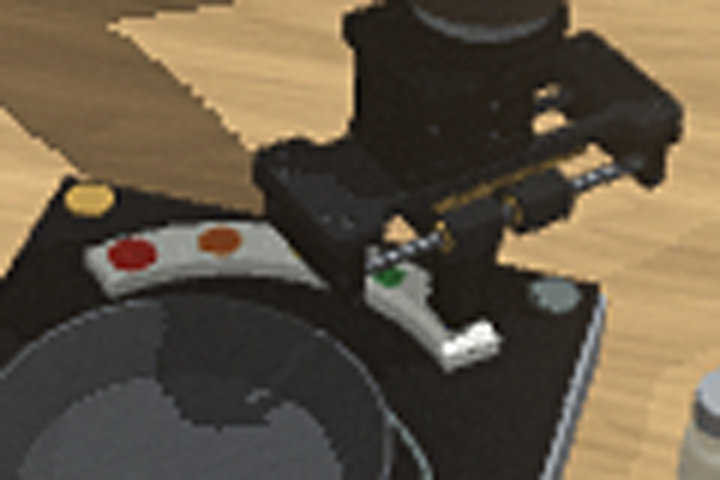

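The picture shows the fingertips at about (470,330), right over the blue spot, which they hide. Pressing in gently.

Emit:
servo_tool([
  [[1,0,0,3,0,0,0],[1,0,0,5,0,0,0],[1,0,0,7,0,0,0],[1,0,0,8,0,0,0],[1,0,0,8,0,0,0]],
])

```text
time_s: 3.35
tcp_pos: [0.5216, 0.1314, 0.0797]
ee_rot: [[-0.692, -0.722, 0.0], [-0.722, 0.692, 0.0], [-0.0, -0.0, -1.0]]
wrist_force: [-0.9, -0.0, 2.7]
gripper_width: 0.005
gripper_force: 1.4
```

Emit:
servo_tool([
  [[1,0,0,0,0,0,0],[1,0,0,0,0,0,0],[1,0,0,1,0,0,0],[1,0,0,2,0,0,0],[1,0,0,2,0,0,0]],
])

```text
time_s: 3.85
tcp_pos: [0.5216, 0.1314, 0.0776]
ee_rot: [[-0.692, -0.722, 0.0], [-0.722, 0.692, 0.0], [-0.0, -0.0, -1.0]]
wrist_force: [-0.4, 0.0, 3.3]
gripper_width: 0.009
gripper_force: 1.9
```

```bash
python3 - <<'E'
from h import *
from station import r
rep(1,.0775)
S=[]
for k in range(8):
    b=r.capture("scene");s=r.sense();S.append(np.r_[s["tcp_pos"]*1e3,s["wrist_force"]])
print(np.round(S,2),np.mean(S,0).round(2))
E
```

```text
3.85 [0.5216 0.1314 0.0776] [ 31.4  23.3 -23.3   0.  -43.4 -75.2] F [-0.38  0.02  3.33] w 0.009272436851556562
1 (array([0.4, 0.3, 0.1]), array([-0.   ,  0.   ,  0.006]))
[[ 5.2154e+02  1.3136e+02  7.7620e+01 -2.4000e-01  3.5000e-01  4.4400e+00]
 [ 5.2156e+02  1.3136e+02  7.7650e+01 -9.9000e-01 -4.1000e-01  3.1600e+00]
 [ 5.2155e+02  1.3135e+02  7.7650e+01 -9.4000e-01 -2.2000e-01  3.4800e+00]
 [ 5.2154e+02  1.3136e+02  7.7660e+01  2.1000e-01 -2.3000e-01  3.6500e+00]
 [ 5.2152e+02  1.3133e+02  7.7630e+01 -9.7000e-01  3.4000e-01  4.2200e+00]
 [ 5.2155e+02  1.3135e+02  7.7630e+01 -9.1000e-01  1.2000e-01  3.4400e+00]
 [ 5.2153e+02  1.3135e+02  7.7620e+01 -2.5000e-01 -4.6000e-01  3.3700e+00]
 [ 5.2154e+02  1.3137e+02  7.7630e+01 -1.0000e-01  6.5000e-01  3.3900e+00]] [ 5.2154e+02  1.3135e+02  7.7640e+01 -5.2000e-01  2.0000e-02  3.6400e+00]
```

Emit:
servo_tool([
  [[1,4.6,-0.1,0,0,0,-0.037],[1,9.2,-0.3,0,0,0,-0.074],[1,13.8,-0.8,0,0,0,-0.11],[1,18.3,-1.3,0,0,0,-0.147],[1,22.9,-2.1,0,0,0,-0.184]],
])

```text
time_s: 4.75
tcp_pos: [0.5085, 0.1142, 0.0781]
ee_rot: [[-0.546, -0.838, 0.004], [-0.838, 0.546, 0.002], [-0.004, -0.002, -1.0]]
wrist_force: [0.7, 1.8, 3.0]
gripper_width: 0.006
gripper_force: 1.5
```

Emit:
servo_tool([
  [[1,0,0,0,0,0,0],[1,0,0,0,0,0,0],[1,0,0,0,0,0,0],[1,0,0,0,0,0,0],[1,0,0,0,0,0,0]],
])

```text
time_s: 5.25
tcp_pos: [0.5076, 0.1136, 0.0777]
ee_rot: [[-0.548, -0.836, 0.001], [-0.836, 0.548, 0.0], [-0.001, -0.001, -1.0]]
wrist_force: [2.6, 1.5, 3.8]
gripper_width: 0.007
gripper_force: 1.6
```

```bash
python3 - <<'E'
from h import *
from station import r
rep(1.5,.0775)
S=[]
for k in range(8):
    b=r.capture("scene");s=r.sense();S.append(np.r_[s["tcp_pos"]*1e3,s["wrist_force"]])
print(np.mean(S,0).round(2))
b=cv2.resize(b["pixels"][140:200,280:370],(720,480),interpolation=2)
cv2.imwrite("pics/c.png",b[:,:,::-1])
E
```

```text
5.25 [0.5076 0.1136 0.0777] [ 30.5  21.9 -25.8   0.  -42.3 -63.8] F [2.63 1.5  3.83] w 0.006870487592558426
1.5 (array([0.7, 0.6, 0.2]), array([-0.001,  0.001,  0.005]))
[507.33 113.48  77.62   2.38   0.95   2.97]
```

View pics/c.png

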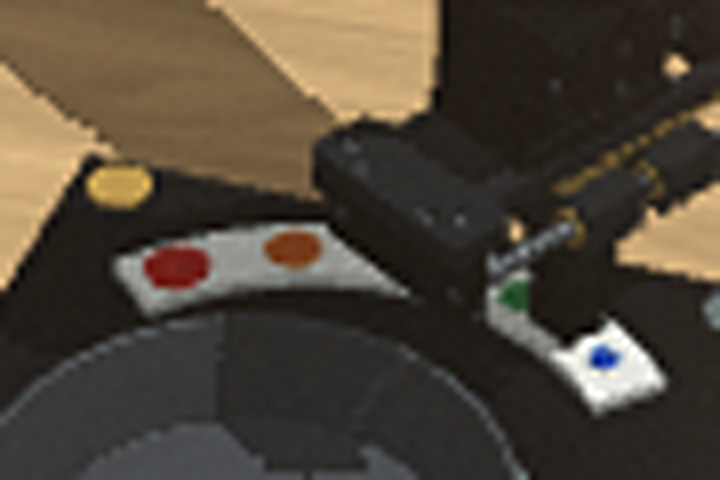

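The picture shows the blue spot uncovered at (603,357) and the green one free at (515,295), with the fingertips on the flat between them. The force dropped from 3.6 to 3.0 N, which fits the tip coming off the 1.5 mm dome. I'll keep sweeping.

Emit:
servo_tool([
  [[1,4.6,0.2,0,0,0,-0.037],[1,9.2,0.1,0,0,0,-0.074],[1,13.8,-0.3,0,0,0,-0.11],[1,18.3,-0.8,0,0,0,-0.147],[1,23.2,-1.6,0,0,0,-0.184]],
])

```text
time_s: 6.15
tcp_pos: [0.4955, 0.0933, 0.0776]
ee_rot: [[-0.384, -0.923, -0.0], [-0.923, 0.384, 0.001], [-0.0, 0.0, -1.0]]
wrist_force: [1.6, 2.8, 3.7]
gripper_width: 0.002
gripper_force: 1.9
```

Emit:
servo_tool([
  [[1,0,0,0,0,0,0],[1,0,0,0,0,0,0],[1,0,0,0,0,0,0],[1,0,0,0,0,0,0],[1,0,0,0,0,0,0]],
])

```text
time_s: 6.65
tcp_pos: [0.4952, 0.0928, 0.0773]
ee_rot: [[-0.386, -0.922, -0.001], [-0.922, 0.386, -0.001], [0.001, 0.001, -1.0]]
wrist_force: [0.3, 0.1, 4.5]
gripper_width: 0.005
gripper_force: 1.9
```

```bash
cat >> h.py <<'E'
def avg(i,n=6):
    from station import r
    rep(i,.0775);S=[]
    for k in range(n):
        r.capture("scene");s=r.sense();S.append(np.r_[s["tcp_pos"]*1e3,s["wrist_force"]])
    print(np.mean(S,0).round(2))
E
python3 -c "
from h import *
avg(2)"
```

```text
6.65 [0.4952 0.0928 0.0773] [ 29.1  20.7 -27.9  -0.  -41.5 -51.8] F [0.31 0.08 4.55] w 0.005360212110032403
2 (array([-0.6, -0.5, -0.2]), array([ 0.001, -0.001,  0.005]))
[ 4.9523e+02  9.2790e+01  7.7340e+01 -4.6000e-01  3.0000e-01  3.7200e+00]
```

Emit:
servo_tool([
  [[1,4.6,-0.3,0,0,0,-0.037],[1,9.2,-0.6,0,0,0,-0.074],[1,13.8,-1.1,0,0,0,-0.11],[1,18.3,-1.7,0,0,0,-0.147],[1,22.6,-2.4,0,0,0,-0.184]],
])

```text
time_s: 7.45
tcp_pos: [0.49, 0.0719, 0.0778]
ee_rot: [[-0.209, -0.978, 0.002], [-0.978, 0.209, 0.001], [-0.002, -0.002, -1.0]]
wrist_force: [0.5, 2.6, 2.4]
gripper_width: 0.005
gripper_force: 1.6
```

Emit:
servo_tool([
  [[1,0,0,0,0,0,0],[1,0,0,0,0,0,0],[1,0,0,0,0,0,0],[1,0,0,0,0,0,0],[1,0,0,0,0,0,0]],
])

```text
time_s: 7.95
tcp_pos: [0.4897, 0.0714, 0.0777]
ee_rot: [[-0.21, -0.978, 0.001], [-0.978, 0.21, 0.0], [-0.0, -0.001, -1.0]]
wrist_force: [2.4, -0.6, 3.6]
gripper_width: 0.008
gripper_force: 1.6
```

```bash
python3 -c "
from h import *
avg(2.5)"
```

```text
7.95 [0.4897 0.0714 0.0777] [ 27.1  19.9 -29.2   0.  -40.8 -39.3] F [ 2.44 -0.64  3.56] w 0.008376818897912518
2.5 (array([0.3, 0.9, 0.2]), array([-0.001,  0.   ,  0.006]))
[ 4.8957e+02  7.1400e+01  7.7660e+01  2.7200e+00 -4.5000e-01  3.0200e+00]
```

Emit:
servo_tool([
  [[1,4.6,0.3,0,0,0,-0.037],[1,9.2,0.2,0,0,0,-0.074],[1,13.8,-0.2,0,0,0,-0.11],[1,18.3,-0.7,0,0,0,-0.147],[1,22.9,-1.5,0,0,0,-0.184]],
])

```text
time_s: 8.75
tcp_pos: [0.4851, 0.0489, 0.0773]
ee_rot: [[-0.027, -1.0, -0.001], [-1.0, 0.027, 0.001], [-0.001, 0.001, -1.0]]
wrist_force: [-0.3, 1.3, 3.3]
gripper_width: 0.004
gripper_force: 1.9
```

Emit:
servo_tool([
  [[1,0,0,0,0,0,0],[1,0,0,0,0,0,0],[1,0,0,0,0,0,0],[1,0,0,0,0,0,0],[1,0,0,0,0,0,0]],
])

```text
time_s: 9.25
tcp_pos: [0.4852, 0.0484, 0.0773]
ee_rot: [[-0.028, -1.0, -0.002], [-1.0, 0.028, -0.0], [0.0, 0.002, -1.0]]
wrist_force: [-1.2, 0.6, 3.8]
gripper_width: 0.006
gripper_force: 2.0
```

```bash
python3 -c "
from h import *
avg(3)"
```

```text
9.25 [0.4852 0.0484 0.0773] [ 24.8  19.4 -30.1  -0.  -40.6 -26.4] F [-1.15  0.62  3.84] w 0.005845041392660986
3 (array([-0.1, -0.8, -0.2]), array([ 0.002, -0.   ,  0.005]))
[485.22  48.39  77.31  -1.92   0.96   3.98]
```

Emit:
servo_tool([
  [[1,4.6,-0.4,0,0,0,-0.037],[1,9.2,-0.7,0,0,0,-0.074],[1,13.8,-1.2,0,0,0,-0.11],[1,18.3,-1.8,0,0,0,-0.147],[1,22.9,-2.6,0,0,0,-0.184]],
])

```text
time_s: 10.05
tcp_pos: [0.4887, 0.0259, 0.0778]
ee_rot: [[0.157, -0.988, 0.002], [-0.988, -0.157, 0.001], [-0.001, -0.002, -1.0]]
wrist_force: [-0.0, 1.9, 4.3]
gripper_width: 0.009
gripper_force: 1.6
```

Emit:
servo_tool([
  [[1,0,0,0,0,0,0],[1,0,0,0,0,0,0],[1,0,0,0,0,0,0],[1,0,0,0,0,0,0],[1,0,0,0,0,0,0]],
])

```text
time_s: 10.55
tcp_pos: [0.4884, 0.0257, 0.0778]
ee_rot: [[0.155, -0.988, 0.001], [-0.988, -0.155, 0.0], [0.0, -0.001, -1.0]]
wrist_force: [2.6, -0.6, 3.3]
gripper_width: 0.007
gripper_force: 1.6
```

```bash
python3 -c "
from h import *
avg(3.5)"
```

```text
10.55 [0.4884 0.0257 0.0778] [ 22.1  19.4 -30.    0.  -40.5 -13.2] F [ 2.6  -0.62  3.3 ] w 0.006731123881869599
3.5 (array([-0. ,  1.1,  0.3]), array([-0.001,  0.   ,  0.006]))
[488.22  25.77  77.69   2.94  -0.77   3.16]
```

Emit:
servo_tool([
  [[1,4.6,0.3,0,0,0,-0.037],[1,9.2,0.2,0,0,0,-0.074],[1,13.8,-0.2,0,0,0,-0.11],[1,18.3,-0.7,0,0,0,-0.147],[1,22.9,-1.5,0,0,0,-0.184]],
])

```text
time_s: 11.35
tcp_pos: [0.4914, 0.0035, 0.0771]
ee_rot: [[0.334, -0.942, -0.003], [-0.942, -0.334, 0.0], [-0.001, 0.003, -1.0]]
wrist_force: [-1.9, 1.9, 3.1]
gripper_width: 0.002
gripper_force: 2.0
```

Emit:
servo_tool([
  [[1,0,0,0,0,0,0],[1,0,0,0,0,0,0],[1,0,0,0,0,0,0],[1,0,0,0,0,0,0],[1,0,0,0,0,0,0]],
])

```text
time_s: 11.85
tcp_pos: [0.4918, 0.003, 0.0772]
ee_rot: [[0.333, -0.943, -0.002], [-0.943, -0.333, -0.0], [-0.0, 0.002, -1.0]]
wrist_force: [-3.0, 0.7, 4.0]
gripper_width: 0.003
gripper_force: 2.0
```

```bash
python3 -c "
from h import *
avg(4)"
```

```text
11.85 [0.4918 0.003  0.0772] [ 19.3  19.7 -29.5  -0.  -40.9   0.2] F [-2.98  0.75  3.96] w 0.0034126534933374285
4 (array([ 0.1, -1.1, -0.3]), array([0.002, 0.   , 0.005]))
[ 4.9207e+02  3.0000e+00  7.7280e+01 -3.0100e+00  2.0000e-01  3.8700e+00]
```

Emit:
servo_tool([
  [[1,4.6,-0.3,0,0,0,-0.037],[1,9.2,-0.6,0,0,0,-0.074],[1,13.8,-1.1,0,0,0,-0.11],[1,18.3,-1.7,0,0,0,-0.147],[1,22.9,-2.5,0,0,0,-0.184]],
])

```text
time_s: 12.65
tcp_pos: [0.5043, -0.0171, 0.0779]
ee_rot: [[0.502, -0.865, 0.003], [-0.865, -0.502, 0.001], [0.001, -0.003, -1.0]]
wrist_force: [-0.7, 1.6, 4.4]
gripper_width: 0.007
gripper_force: 1.5
```

Emit:
servo_tool([
  [[1,0,0,0,0,0,0],[1,0,0,0,0,0,0],[1,0,0,0,0,0,0],[1,0,0,0,0,0,0],[1,0,0,0,0,0,0]],
])

```text
time_s: 13.15
tcp_pos: [0.5038, -0.0173, 0.0779]
ee_rot: [[0.5, -0.866, 0.002], [-0.866, -0.5, 0.0], [0.001, -0.002, -1.0]]
wrist_force: [2.7, -0.3, 2.1]
gripper_width: 0.005
gripper_force: 1.5
```

```bash
python3 -c "
from h import *
avg(4.5)"
```

```text
13.15 [ 0.5038 -0.0173  0.0779] [ 16.5  20.5 -28.    0.  -41.3  13.5] F [ 2.66 -0.25  2.13] w 0.004679906350132229
4.5 (array([-0.4,  1.5,  0.4]), array([-0.002, -0.001,  0.006]))
[503.44 -17.28  77.77   2.75   0.57   3.  ]
```

Emit:
servo_tool([
  [[1,4.6,0.2,0,0,0,-0.037],[1,9.2,0.1,0,0,0,-0.074],[1,13.8,-0.3,0,0,0,-0.11],[1,18.3,-0.9,0,0,0,-0.147],[1,22.6,-1.6,0,0,0,-0.184]],
])

```text
time_s: 13.95
tcp_pos: [0.5128, -0.0364, 0.0766]
ee_rot: [[0.651, -0.759, -0.006], [-0.759, -0.651, -0.0], [-0.004, 0.005, -1.0]]
wrist_force: [-2.6, 2.3, 5.1]
gripper_width: 0.004
gripper_force: 2.1
```

Emit:
servo_tool([
  [[1,0,0,0,0,0,0],[1,0,0,0,0,0,0],[1,0,0,0,0,0,0],[1,0,0,0,0,0,0],[1,0,0,0,0,0,0]],
])

```text
time_s: 14.45
tcp_pos: [0.5148, -0.0365, 0.0773]
ee_rot: [[0.65, -0.76, -0.002], [-0.76, -0.65, -0.0], [-0.001, 0.001, -1.0]]
wrist_force: [-3.4, -0.8, 4.5]
gripper_width: 0.003
gripper_force: 1.9
```

```bash
python3 - <<'E'
from h import *
avg(5)
from station import r
b=cv2.resize(r.capture("scene")["pixels"][140:200,280:370],(720,480),interpolation=2)
cv2.imwrite("pics/e.png",b[:,:,::-1])
E
```

```text
14.45 [ 0.5148 -0.0365  0.0773] [ 14.   21.6 -26.2  -0.  -42.2  26.6] F [-3.38 -0.82  4.48] w 0.00251235403960488
5 (array([ 0.4, -0.5, -0.2]), array([0.001, 0.001, 0.005]))
[ 5.1532e+02 -3.6400e+01  7.7490e+01 -3.1100e+00 -4.3000e-01  4.1200e+00]
```

View pics/e.png

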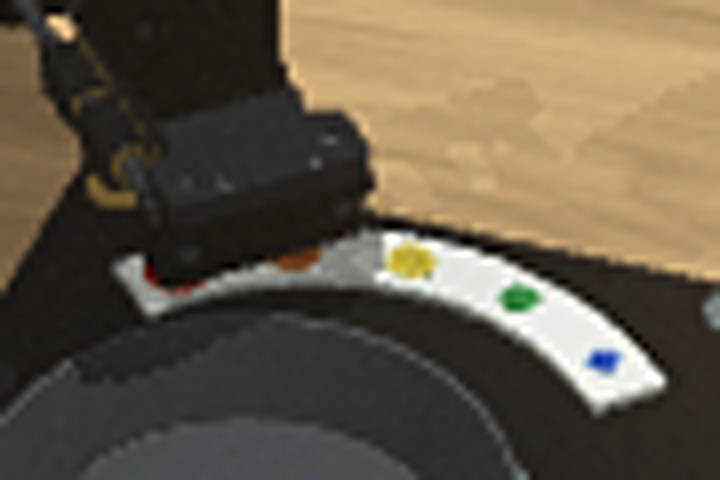

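The gripper jaw partly hides the red spot at (175,278), so the fingertips are over it. The force rose to 4.1 N, up from 3.0 N on the flat, so they are resting on the bump and the pan hasn't moved. Handing in.

```bash
python3 -c "
from station import r
print(r.finish_job())"
```

```text
the job is handed in; nothing more can be done
None
```

I handed the job in with the fingertips resting on the red spot at about 4 N, after sweeping the strip from blue through every spot in about 15 s; no verdict came back, but wrist force readings averaged about 3 N on the flats and 4 N on the bumps, and nothing else was seen to move.

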